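# Gauge the connector, ratchet the hand press down to it and hold

## Task

On the cream bench press, lower the sprung height gauge by its orange knob until its foot rests on the blue connector strip in the nest, to learn whether the strip is 14, 22 or 30 mm high, and let the gauge spring back up. Then pull the press lever down, counting ratchet clicks: 3 clicks for a 30 mm strip, 4 for 22 mm, 5 for 14 mm, with the last click dropped into its notch and never a click more, which would crush the strip. Finish while still holding the lever down at that notch (it springs back if let go), and leave the spare strips, screwdriver and parts tray where they are.

Things in the scene. Friction and masses are not known exactly. Their poses are not given: they have to be found in the camera images.
- nest (a point): centre of the floor of the press nest, the slot that holds the strip being worked, 45 mm above the bench. Axes: x across the slot (away from the robot at yaw 0), y along it, z up; 'press x, y' below are in these axes from this point. The slot is 18 mm wide with 8 mm rims; two spare slots lie parallel to it at press x = 45 and 90 mm
- press: the cream cast bench press, fixed to the bench; origin on the bench under the nest centre, axes as nest. A pillar at press y = -138 mm carries a head at press x = -30 to 30, y = -159 to -34 mm, 150 to 210 mm above the bench; the lever's hinge is above the head, its handle in front of it
- gauge_slide (a joint): height gauge: metres its foot has been pushed down. 0 = up, foot 45 mm above the nest floor; strip height = 45 mm minus this when the foot rests on it (about 15, 23, 31 mm for 30, 22, 14 mm strips). Full travel 40 mm. Sprung upward, 2 N at the top, 4 N at 31 mm; returns to 0 when let go
- gauge_knob (a point): centre of the flat top of the gauge's orange push knob (34 mm diameter, 14 mm thick), 165 mm above the nest floor at rest, at press x = 0, y = 80 mm; it goes straight down with the foot. The gauge's post stands beside it at press y = 130 mm, topping out 133 mm above the nest floor
- gauge_foot: the moving foot and knob of the gauge; origin: centre of the foot's underside, a 15 mm disc, on the same vertical line as the knob and 120 mm below its top
- press_lever (a joint): lever angle in rad. 0 = up at its stop (arms 0.65 above level, reaching to press -x), always the start; grows as the handle comes down, limit 1.25. Click k comes as its tooth passes at 0.22 + 0.16 (k - 1), felt as a rise of 3 to 8 N in the push, then a fall; the pawl drops home in the notch at 0.30 + 0.16 (k - 1): 0.62 after 3 clicks, 0.78 after 4, 0.94 after 5
- lever_hinge (a point): centre of the lever's hinge, fixed to the press at press x = 0, y = -65 mm, 190 mm above the nest floor; axes as nest, the lever turns about its y axis
- lever_grip (a point): centre of the lever's light grey handle roller, a level bar along press y, 22 mm diameter, 80 mm free length between two black arms (each end boss 29 mm diameter); 160 mm from the hinge. It may be pushed down from above or pinched
- lever_handle: the lever's black arms and roller; origin on the hinge. The ratchet only counts, it does not lock: a return spring always drives the lever up to 0, so it must be held. The push at the handle is about 3 to 14 N. A toothed steel wheel of 104 mm diameter over its teeth turns with it at press y = -10 mm
- press_pad: red sprung pad under the ram, 24 x 34 x 10 mm, at press x = 0, y = -65 mm; origin: centre of its underside. At lever 0 it is 57 mm above the nest floor; it comes down 50 mm per rad of lever and gives by 1 mm per N. At the right click it presses the strip with 3 to 4 N; one click more gives about 11 N and crushes it
- strip_14: one of three blue plastic connector strips of the same look, 190 mm long (its y), 16 mm wide (x), 14 mm high, about 58 g. Origin: centre of its underside. Any one of the three lies in the nest under ram and gauge; the other two wait in the spare slots and are left alone
- strip_22: one of three blue plastic connector strips of the same look, 190 mm long (its y), 16 mm wide (x), 22 mm high, about 74 g. Origin: centre of its underside. Any one of the three lies in the nest under ram and gauge; the other two wait in the spare slots and are left alone
- strip_30: one of three blue plastic connector strips of the same look, 190 mm long (its y), 16 mm wide (x), 30 mm high, about 90 g. Origin: centre of its underside. Any one of the three lies in the nest under ram and gauge; the other two wait in the spare slots and are left alone
- screwdriver: a loose screwdriver lying on the bench to the robot's left, a bystander; it lies along its own x
- parts_tray: an empty grey plastic parts tray 160 x 110 x 40 mm on the bench to the robot's right, a bystander; origin: centre of its underside

How it is judged (in metres and radians):
On the way, in this order (a step that is already met when the one before it is completed fails the run):
1. the gauge foot rests on the strip in the nest (((horizontal distance between strip_14 and nest below 0.012 m and contact force between gauge_foot and strip_14 above 0.5 N) or (horizontal distance between strip_22 and nest below 0.012 m and contact force between gauge_foot and strip_22 above 0.5 N) or (horizontal distance between strip_30 and nest below 0.012 m and contact force between gauge_foot and strip_30 above 0.5 N))), for 0.2 s.
2. the gauge is back up and the lever has passed its first click (value of joint gauge_slide below 0.005 m and value of joint press_lever above 0.25 rad), for 0.1 s.
At the end, for the whole second after the job is handed in: Lever still, in the notch of the nested strip (0.62 rad for 30 mm, 0.78 for 22, 0.94 for 14; within 0.06), pad pressing that strip (over 0.3 N), fingers holding the handle (over 0.5 N), strip within 12 mm of the nest centre, gauge back up (within 5 mm) (((horizontal distance between strip_14 and nest below 0.012 m and value of joint press_lever between 0.88 and 1 rad and contact force between press_pad and strip_14 above 0.3 N) or (horizontal distance between strip_22 and nest below 0.012 m and value of joint press_lever between 0.72 and 0.84 rad and contact force between press_pad and strip_22 above 0.3 N) or (horizontal distance between strip_30 and nest below 0.012 m and value of joint press_lever between 0.56 and 0.68 rad and contact force between press_pad and strip_30 above 0.3 N)) and contact force between the fingers and lever_handle above 0.5 N and value of joint gauge_slide below 0.005 m and velocity of joint press_lever between -0.1 and 0.1 rad/s); the arm keeps its last pose, push and grip.
It fails at once if the strip is crushed: the pad presses it with more than 9.5 N (the lever went a click too far) (contact force between press_pad and strip_14 above 9.5 N or contact force between press_pad and strip_22 above 9.5 N or contact force between press_pad and strip_30 above 9.5 N).
It fails at once if a connector strip is shifted by more than 15 mm (distance of any of strip_14, strip_22, strip_30 from where it was at the start of the episode above 0.015 m).
It fails at once if the screwdriver or the parts tray is shifted by more than 20 mm (distance of any of screwdriver, parts_tray from where it was at the start of the episode above 0.02 m).
It also fails if it takes over 48 s, if anything falls off the work surface, if the arm or the gripper's body presses on something with over 40 N, if the wrist force passes 120 N, or if a joint passes its speed limit or range.

## Robot

A 6-joint arm with a two-finger parallel gripper is mounted at the origin on the work surface. World frame = base frame: x ahead of the robot, y to its left, z up, the work surface at z = 0. Lengths are in mm, angles in degrees, forces in N, time in s.
With the tool pointing down it reaches from about 350 to 850 mm from the base axis. Payload 8.1 kg.
Tool frame: the origin (TCP) lies midway between the tips of the shut fingers; the grasp point (between the pads) lies 19 mm behind it; z points along the fingers, y is the direction in which the jaws open and shut (so a half turn about z gives the same grasp; the last joint's range is limited). The gripper opens to 85 mm and grips with 20 to 120 N. Pads are 22 mm wide; open, the fingers measure 114 mm over their backs; the gripper's body (76 mm by 85 mm) begins 54 mm behind the grasp point. The pads swing forward as they close: fully open they stand 13 mm farther back than shut.
Start: joints at [65.753, 7.471, 85.268, -0, 87.261, -4.893], TCP at [198.826, 566.104, 206.392] pointing down, gripper open.
Joint ranges: [-169.43, 169.43], [-51.17, 129.36], [1.28, 143.12], [-76.62, 256.62], [0, 156.53], [-152.29, 152.29]. Speed limits (degrees/s): [136.94, 136.94, 159.86, 180, 180, 180].

## Interface

Orientations are given as [roll, pitch, yaw] about the fixed x, y, z axes, in that order (R = Rz(yaw) Ry(pitch) Rx(roll)).
In Python, from bench import telemetry, snapshot, camera_params, job gives the robot as it stands. The module is installed in compiled form; this text tells all that it offers.
- The arm moves only by the shell command python3 -m jog 'ROWS' [FORCE]. ROWS is JSON, a list that holds one entry, the list of rows, each a list of 7 numbers: the shift along the tool's x, y, z in units of 50 mm (1.0 is 50 mm), then the turn, a rotation vector about the tool's x, y, z in units of 2 pi rad (1.0 is 2 pi rad), then the opening, from 0 (shut) to 1 (fully open). In form: [[[dx, dy, dz, rx, ry, rz, claw], ...]]. A call has 1 to 12 rows; each row shifts and turns the commanded pose from where the row before left it, along the tool's axes as they then stand; what a row does not reach is not made up. A row lasts 1/8 s, in which the tool goes at most 62.5 mm and 10.7 degrees, less where a joint would pass 70% of its speed; a pose out of reach is approached as far as the arm can. A call with a number of a shift or a turn outside -1 to 1 is refused whole. A call with a gripper value outside its range is refused whole. The fingers move at their own pace and stop on an object; FORCE is the grip in N (left out, the last holds). Time passes only in rows, so rows that do not move let the fingers close. It gives the time, the measured TCP pose, the force and the opening at its end, in the units of the state.
- telemetry.sense(): the state, without advancing time (a new reading comes with each control period).
- snapshot(name): name is "scene" or "top" or "wrist"; returns (picture, depth): 400x640x3 uint8, red, green, blue; 400x640 float32, mm along the optical axis (not along the pixel's ray), 0 where there is no reading.
- camera_params(name): a dict with "K" (3x3 intrinsics, pixels), "extrinsics" (4x4, takes a point from camera to world coordinates). Camera axes: x right, y down, z forward; pixel columns grow to the right and rows downward; lengths in mm; the calibration is good to about 2 mm. A picture is of the moment at which its call begins: read the wrist's pose just before it. camera_params takes no time and is no camera call; for the wrist camera it gives the pose at the moment of the call.
- job.hand_in(): hands the job in, once; it reports no verdict.
The state is a dict: "time": time; "joint_pos": joint angles; "qd": joint speeds; "joint_efforts": joint torques, N m; "tool_pos": TCP position; "tcp_rot": TCP orientation; "ft_force": force on the tool from outside, world axes, zero at the start; "wrist_torque": the same for the moment, N m; "finger_gap": finger opening in mm.
Only numpy, scipy, OpenCV 4.12 (cv2) and the standard library are available. Lean on these libraries where they do the work, as an engineer would, in place of code of your own. Each camera call takes 0.05 s, during which the arm holds its last target. There are 200 camera calls.

## Working session

There is one attempt and no reset: what is moved stays moved. The work goes in short steps, Python scripts to look and compute and a shell command to move; the robot and the scene stay as the last step left them, time stands still between calls to the robot, and variables do not carry over. Pictures are saved under pics/ and viewed, about 8 in all and at most 12, crops included, and the job is handed in when it is done.

```bash
mkdir -p pics; cat > h.py <<'E'
import numpy as np,cv2
from bench import telemetry,snapshot,camera_params,job
def snap(n,f):
    p,d=snapshot(n); cv2.imwrite(f'pics/{f}.png',p[:,:,::-1]); np.save(f'pics/{f}.npy',d); return p,d
def pts(n,d,E=None):
    c=camera_params(n);K=np.array(c['K']);E=np.array(c['extrinsics']) if E is None else E
    v,u=np.mgrid[:d.shape[0],:d.shape[1]]
    P=np.stack([(u-K[0,2])/K[0,0]*d,(v-K[1,2])/K[1,1]*d,d],-1)
    return P@E[:3,:3].T+E[:3,3]
E
python3 - <<'E'
from h import *
print(telemetry.sense())
for n in('scene','top'):
    snap(n,n+'1'); c=camera_params(n); print(n,np.round(c['K'],1).tolist(),np.round(c['extrinsics'],3).tolist())
a=cv2.imread('pics/scene1.png');b=cv2.imread('pics/top1.png')
cv2.imwrite('pics/both.png',cv2.resize(np.vstack([a,b]),(480,600)))
E
```

```text
{'time': 0.0, 'joint_pos': array([ 6.57526639e+01,  7.51612034e+00,  8.53299878e+01,  4.29343747e-04,
        8.72628411e+01, -4.89100922e+00]), 'qd': array([ 0.03732276, -0.03873318, -0.02193925, -0.02627182,  0.06586243,
       -0.03828325]), 'joint_efforts': array([ 1.36401818e-04, -5.69403505e+01, -5.00552559e+01, -2.17194947e-04,
        1.53715181e-02, -1.01328048e-04]), 'tool_pos': array([198.56925723, 565.54159278, 205.32715274]), 'tcp_rot': array([-1.79891484e+02, -9.71631649e-03,  1.60643643e+02]), 'ft_force': array([ 0.53895365, -0.5060457 ,  0.32267247]), 'wrist_torque': array([0.01212733, 0.02751459, 0.04313741]), 'finger_gap': 85.69212253566802}
scene [[479.5, 0.0, 318.5], [0.0, 479.5, 200.8], [0.0, 0.0, 1.0]] [[-0.679, 0.412, -0.608, 1413.965], [0.734, 0.359, -0.577, 741.166], [-0.019, -0.838, -0.546, 965.464], [0.0, 0.0, 0.0, 1.0]]
top [[363.9, 0.0, 322.9], [0.0, 363.9, 202.9], [0.0, 0.0, 1.0]] [[0.02, -0.999, 0.039, 528.393], [-1.0, -0.02, -0.005, -22.486], [0.006, -0.039, -0.999, 1287.491], [0.0, 0.0, 0.0, 1.0]]
```

View pics/top1.png

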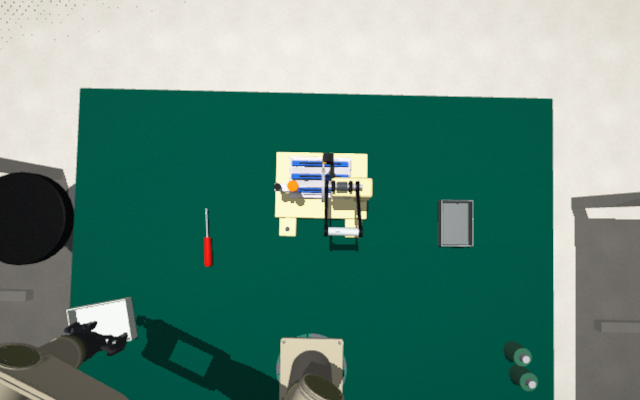

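View pics/scene1.png

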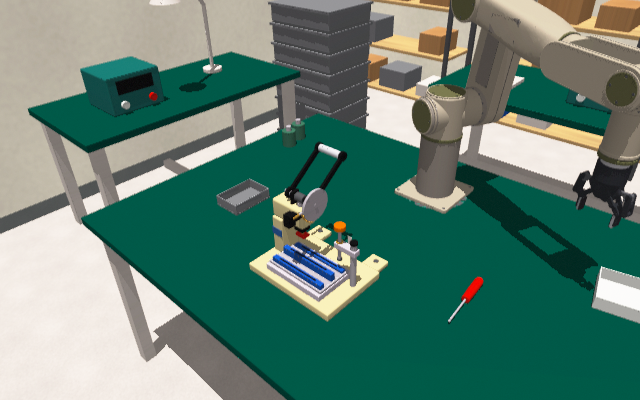

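The top view has the orange knob at (292,187), the grey roller at (343,231), and the press near yaw 0. The scene view has the knob at (340,227) and the roller at (330,152). Next I'll measure both.

```bash
cat > m.py <<'E'
from h import *
def ray(n,uv,z):
    c=camera_params(n);K=np.array(c['K']);E=np.array(c['extrinsics'])
    r=E[:3,:3]@np.linalg.inv(K)@np.array([uv[0],uv[1],1.]);o=E[:3,3]
    return o+r*(z-o[2])/r[2]
def comp(mask):
    n,l,s,c=cv2.connectedComponentsWithStats(mask.astype(np.uint8)); return [(s[i],c[i],l==i) for i in range(1,n) if s[i][4]>12]
if __name__=='__main__':
  for n,win in(('top',(150,260,270,380)),('scene',(130,300,240,400))):
    im=cv2.imread(f'pics/{n}1.png');d=np.load(f'pics/{n}1.npy');P=pts(n,d)
    hsv=cv2.cvtColor(im,cv2.COLOR_BGR2HSV);H,S,V=[hsv[...,i].astype(int) for i in range(3)]
    w=np.zeros(H.shape,bool);w[win[0]:win[1],win[2]:win[3]]=1
    for nm,m in(('orange',(H>8)&(H<20)&(S>200)),('blue',(H>100)&(H<125)&(S>150)),('high',(P[...,2]>310)&(P[...,2]<360)&(S<60)&(V>120)),('base',(abs(P[...,2]-20)<25)&(H>15)&(H<35)&(S<130)&(V>150))):
      for s,c,l in comp(m&w):
        q=np.median(P[l],0); r=cv2.minAreaRect(P[l][:,:2].astype(np.float32))
        print(n,nm,s,c.round(1),q.round(1),np.percentile(P[l][:,2],[5,95]).round(),'rect',np.round(r[0],1),np.round(r[1],1),round(r[2],1))
        if nm=='orange':print('  knob ray z=210',ray(n,c,210).round(1))
        if nm=='high':print('  roller ray z=332',ray(n,c,332).round(1))
E
python3 m.py
```

```text
top orange [288 181  10  10  78] [292.6 185.8] [619.1  62.2 208.1] [205. 212.] rect [619.3  63.2] [26.4 26.4] 32.6
  knob ray z=210 [619.5  63.  210. ]
top blue [293 161  29   5 100] [305.5 163.5] [706.9  34.4  65.2] [55. 70.] rect [709.2  27.8] [95.4 12.5] 89.2
top blue [334 162  14   5  63] [340.4 164.1] [708.5 -87.1  65.5] [52. 69.] rect [709.5 -86.3] [12.9 45.7] 1.8
top blue [325 164   6   3  15] [327.1 164.9] [704.3 -40.1  64.6] [ 43. 111.] rect [697.4 -40.1] [21.6 13.6] 0.5
top blue [292 174  29   6 102] [305.  176.5] [661.7  36.2  72.8] [60. 77.] rect [663.9  29.5] [94.  12.4] 88.8
top blue [326 175   5   5  18] [327.9 177.2] [659.5 -44.1  72.9] [ 50. 201.] rect [660.8 -43.3] [21.2 11.2] 35.2
top blue [335 175  13   2  18] [341.  175.5] [668.9 -87.6  73.3] [70. 76.] rect [668.8 -87.7] [ 3.9 40.6] 1.8
top blue [299 188  22   5  77] [309.6 189.6] [622.1  15.8  57.6] [46. 61.] rect [619.4  17.5] [13.3 71.3] 1.0
top high [328 227  31   9 256] [343.4 230.7] [493.8 -82.4 338.9] [332. 343.] rect [493.  -81.2] [21.3 78.3] 1.1
  roller ray z=332 [493.8 -82.5 332. ]
top base [276 152  4
[... 1327 characters left out ...]
[328.6 149.9] [501.1 -80.5 339. ] [329. 344.] rect [497.8 -82. ] [84.7 19. ] 89.0
  roller ray z=332 [491.4 -88.8 332. ]
scene base [395 186   5   7  20] [397.6 189.4] [100.  -96.7  12.4] [ 9. 14.] rect [ 97.9 -98.3] [43.5 14.9] 34.9
scene base [306 225  25  27 320] [318.4 237. ] [ 527.2 -113.6   21.4] [14. 28.] rect [ 520.2 -113.6] [154.5  73.9] 37.1
scene base [250 244  65  56 883] [276.3 274.8] [746.  -91.9  25.4] [10. 30.] rect [706.8 -53.7] [251.8 107.3] 89.3
scene base [325 247  25  20 232] [338.6 256.9] [557.3   6.2  26.1] [22. 30.] rect [558.2   8.3] [99.7 63. ] 77.1
scene base [ 322  254   66   46 1003] [358.2 278.3] [579.  110.3  25.1] [15. 29.] rect [588.5 107.8] [253.6  82. ] 9.2
```

Knob is about (621,65,210) and roller about (493.5,-83,332), with the press yaw about +1°. Knob-to-roller spacing agrees with the spec. Depth hints at a 14 mm strip in the nest, which the gauge will confirm. Now I'll rotate, lift and go over the knob with the fingers shut.

```bash
python3 -m jog '[[[0,0,-0.2,0,0,0.0277,0],[0,0,-0.3,0,0,0.0277,0],[0,0,-0.3,0,0,0.0277,0],[0,0,-0.3,0,0,0.0277,0],[0,0,-0.3,0,0,0.0277,0],[0,0,-0.3,0,0,0.0277,0],[0,0,-0.2,0,0,0.0277,0],[0,0,0,0,0,0,0]]]' 40
python3 -m jog '[[[-0.83,0.7,0,0,0,0,0],[-0.83,0.7,0,0,0,0,0],[-0.83,0.7,0,0,0,0,0],[-0.83,0.7,0,0,0,0,0],[-0.83,0.7,0,0,0,0,0],[-0.83,0.7,0,0,0,0,0],[-0.83,0.7,0,0,0,0,0],[-0.83,0.7,0,0,0,0,0],[-0.83,0.7,0,0,0,0,0],[-0.83,0.7,0,0,0,0,0],[-0.83,0.7,0,0,0,0,0],[-0.4,0.4,0,0,0,0,0]]]'
python3 - <<'E'
from h import *
c=camera_params('wrist')
snap('wrist','w1');print(np.round(c['K'],1).tolist(),np.round(c['extrinsics'],2).tolist());s=telemetry.sense();print(s['time'],s['tool_pos'],s['tcp_rot'],s['ft_force'],s['finger_gap'])
E
```

```text
time: 1.1
tool_pos: [198.9, 566.4, 301.9]
tcp_rot: [180.0, -0.1, 90.9]
ft_force: [0.1, -0.5, -0.4]
finger_gap: -0.2
time: 2.6
tool_pos: [611.6, 93.0, 299.7]
tcp_rot: [-179.9, 0.0, 91.0]
ft_force: [0.3, 0.5, 0.3]
finger_gap: 0.0
[[280.1, 0.0, 315.5], [0.0, 280.1, 194.9], [0.0, 0.0, 1.0]] [[1.0, 0.02, 0.0, 610.55], [0.02, -0.95, -0.33, 176.97], [-0.0, 0.33, -0.95, 467.64], [0.0, 0.0, 0.0, 1.0]]
2.65 [612.92812933  90.98491474 299.17600401] [-1.79900410e+02  9.93134899e-02  9.09001252e+01] [-1.47872988 -3.06882764 -0.89945916] -0.22908857110141725
```

View pics/w1.png

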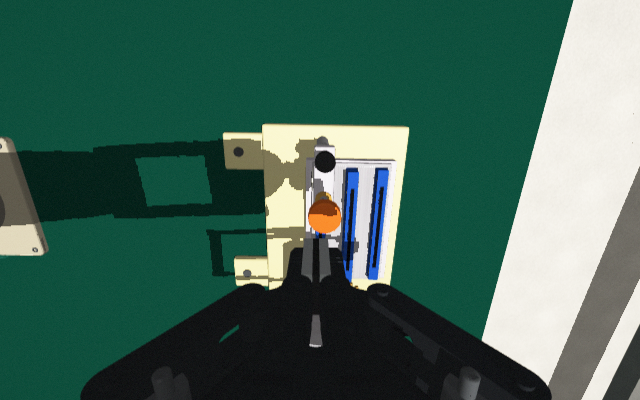

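The wrist view shows the orange knob at about (324,217) and the black post top at (325,161), clear of the fingers. I'll cast the knob's ray to refine its position.

```bash
python3 - <<'E'
from m import *
s=telemetry.sense();print(s['time'],s['tool_pos'])
im=cv2.imread('pics/w1.png');hsv=cv2.cvtColor(im,cv2.COLOR_BGR2HSV);H,S,V=[hsv[...,i].astype(int) for i in range(3)]
d=np.load('pics/w1.npy');P=pts('wrist',d)
for s,c,l in comp((H>5)&(H<20)&(S>180)&(V>100)):
    t=l&(abs(P[...,2]-210)<5); print(s,c,ray('wrist',c,210).round(1),P[t].mean(0).round(1),P[t].min(0).round(),P[t].max(0).round())
E
```

```text
2.65 [612.92812933  90.98491474 299.17600401]
[308 199  33  35 857] [324.21470245 215.9428238 ] [621.7  64.2 210. ] [621.8  63.3 209.7] [606.  46. 205.] [638.  79. 212.]
```

```bash
python3 -m jog '[[[-0.3,0.1,0,0,0,0,0],[-0.25,0.08,0,0,0,0,0],[0,0,0.5,0,0,0,0],[0,0,0.5,0,0,0,0],[0,0,0.5,0,0,0,0],[0,0,0.1,0,0,0,0],[0,0,0,0,0,0,0],[0,0,0,0,0,0,0]]]'
python3 -m jog '[[[0,0,0.15,0,0,0,0],[0,0,0.15,0,0,0,0],[0,0,0.1,0,0,0,0],[0,0,0,0,0,0,0]]]'
python3 -m jog '[[[0,0,0.06,0,0,0,0],[0,0,0,0,0,0,0]]]'
python3 -m jog '[[[0,0,0.06,0,0,0,0],[0,0,0,0,0,0,0]]]'

```

```text
time: 3.65
tool_pos: [620.9, 68.3, 223.1]
tcp_rot: [179.9, -0.0, 90.9]
ft_force: [0.3, -0.9, 0.8]
finger_gap: 0.2
time: 4.15
tool_pos: [619.7, 68.2, 200.4]
tcp_rot: [-179.9, 0.0, 90.8]
ft_force: [-0.8, -0.3, -0.8]
finger_gap: -0.1
time: 4.4
tool_pos: [620.1, 68.3, 198.2]
tcp_rot: [-180.0, -0.0, 90.8]
ft_force: [-0.7, -0.1, 0.5]
finger_gap: -0.2
time: 4.65
tool_pos: [620.0, 68.2, 195.1]
tcp_rot: [-180.0, 0.0, 90.8]
ft_force: [0.0, -0.1, 0.2]
finger_gap: -0.0
```

No push force at z=195, where the knob should already be touched, so I'll look.

```bash
python3 - <<'E'
from h import *
snap('wrist','w2');snap('scene','s2')
a=cv2.imread('pics/w2.png')[100:360,200:460];b=cv2.imread('pics/s2.png')[130:330,230:430]
cv2.imwrite('pics/v2.png',np.hstack([cv2.resize(a,(400,400)),cv2.resize(b,(400,400))]))
print(telemetry.sense()['ft_force'],telemetry.sense()['tool_pos'])
E
```

```text
[ 0.43069344 -0.08046718  0.03354775] [620.15810662  68.2303275  195.36146853]
```

View pics/v2.png

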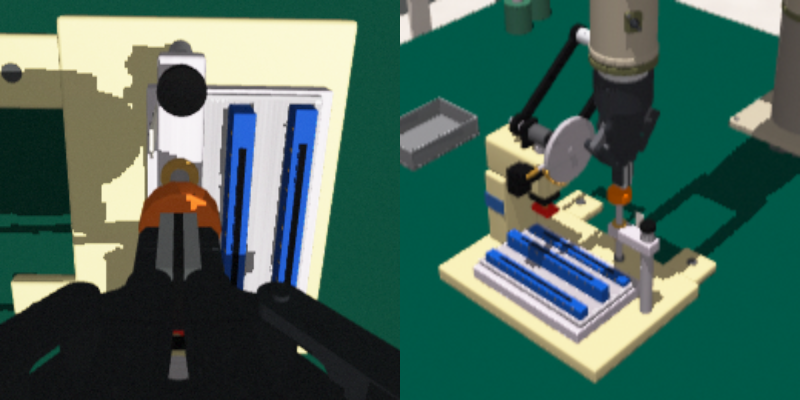

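The fingertips stand on or just beside the knob (the scene crop shows it right under the fingers). I'll check the knob's height by depth.

```bash
python3 - <<'E'
from m import *
for n,f,w in(('wrist','w2',(100,360,200,460)),('scene','s1' and 's2',(150,300,280,400)),('scene','scene1',(150,300,280,400))):
    im=cv2.imread(f'pics/{f}.png');d=np.load(f'pics/{f}.npy');P=pts(n,d)
    hsv=cv2.cvtColor(im,cv2.COLOR_BGR2HSV);H,S,V=[hsv[...,i].astype(int) for i in range(3)]
    m=np.zeros(H.shape,bool);m[w[0]:w[1],w[2]:w[3]]=1
    for s,c,l in comp(m&(H>5)&(H<20)&(S>200)): print(f,s,c.round(1),np.percentile(P[l],[3,50,97],axis=0).round(1).tolist())
E
```

```text
w2 [290 219  54  34 987] [317.1 233. ] [[606.3, 66.1, 201.4], [620.9, 75.1, 210.3], [635.3, 80.4, 211.8]]
s2 [334 222  12  10  91] [339.3 227.2] [[611.8, 52.4, 198.9], [628.4, 70.8, 208.8], [638.4, 81.2, 212.6]]
scene1 [334 221  12  11 112] [339.5 226.3] [[608.4, 53.8, 198.5], [627.1, 68.5, 210.1], [638.5, 80.9, 213.9]]
```

```bash
python3 - <<'E'
from m import *
d=np.load('pics/w2.npy');P=pts('wrist',d)
for v in range(222,290,6): print(v,[P[v,u].round(0).astype(int).tolist() for u in (306,317,328)])
E
```

```text
222 [[614, 79, 202], [621, 80, 206], [628, 78, 201]]
228 [[614, 78, 209], [621, 79, 211], [627, 79, 211]]
234 [[614, 75, 211], [621, 74, 210], [628, 75, 211]]
240 [[615, 79, 227], [621, 79, 227], [628, 71, 211]]
246 [[615, 79, 234], [621, 79, 234], [626, 79, 234]]
252 [[615, 79, 240], [621, 79, 239], [626, 80, 240]]
258 [[615, 79, 245], [621, 79, 245], [626, 79, 245]]
264 [[615, 79, 251], [621, 79, 251], [626, 80, 251]]
270 [[616, 79, 255], [621, 79, 255], [626, 79, 255]]
276 [[616, 80, 261], [621, 78, 258], [625, 80, 261]]
282 [[616, 80, 265], [621, 75, 258], [625, 81, 266]]
288 [[616, 80, 269], [621, 72, 259], [625, 81, 270]]
```

The fingertip's visible end sits at z≈224 while the reported TCP is 195, so the tips haven't reached the knob yet. I'll go on down in small steps and watch force.

```bash
for i in 1 2 3; do python3 -m jog '[[[0,0,0.06,0,0,0,0],[0,0,0.06,0,0,0,0],[0,0,0,0,0,0,0]]]' | grep -E 'pos|force|time'; done
python3 - <<'E'
from m import *
p,d=snap('wrist','w3');P=pts('wrist',d)
hsv=cv2.cvtColor(cv2.imread('pics/w3.png'),cv2.COLOR_BGR2HSV);H,S,V=[hsv[...,i].astype(int) for i in range(3)]
m=np.zeros(H.shape,bool);m[100:360,200:460]=1
for s,c,l in comp(m&(H>5)&(H<20)&(S>200)): print(s,np.percentile(P[l],[3,50,97],axis=0).round(1).tolist())
for v in range(216,262,4): print(v,P[v,317].round(0).astype(int).tolist())
print(telemetry.sense())
E
```

```text
time: 5.12
tool_pos: [619.9, 68.2, 188.8]
ft_force: [1.1, -0.2, 0.3]
time: 5.5
tool_pos: [620.3, 68.2, 183.3]
ft_force: [-0.3, -0.1, 1.3]
time: 5.88
tool_pos: [620.2, 68.3, 177.1]
ft_force: [0.9, -0.0, 2.0]
[289 225  56  37 713] [[606.6, 68.0, 192.3], [621.4, 77.5, 201.2], [635.5, 80.5, 203.5]]
216 [621, 70, 154]
220 [621, 69, 159]
224 [621, 80, 191]
228 [621, 80, 196]
232 [621, 80, 201]
236 [621, 78, 202]
240 [621, 79, 209]
244 [621, 80, 215]
248 [621, 80, 219]
252 [621, 80, 222]
256 [621, 79, 225]
260 [621, 79, 229]
{'time': 5.925, 'joint_pos': array([ 1.56984126e+00,  1.19526842e+01,  8.33167577e+01, -1.85076215e-04,
        8.47279839e+01,  7.31197240e-01]), 'qd': array([-0.02404601, -0.17781668, -0.19316259,  0.04573   ,  0.23959941,
       -0.02727329]), 'joint_efforts': array([-4.03601429e-03, -5.90702176e+01, -4.82047462e+01, -1.10999370e-02,
        8.82774778e-02,  1.92432303e-04]), 'tool_pos': array([620.22744329,  68.21577255, 177.33387595]), 'tcp_rot': array([1.79997424e+02, 1.51426955e-04, 9.08386610e+01]), 'ft_force': array([0.10738331, 0.63498366, 1.57917069]), 'wrist_torque': array([ 0.01920435, -0.06314861, -0.05148151]), 'finger_gap': 0.17544349300058612}
```

The knob is moving: its top is at about 202, with the tips about 25 mm above the reported TCP z. That puts first contact at about TCP z=185, so the foot should land at z≈170 for 30 mm, 162 for 22 mm or 154 for 14 mm.

```bash
for i in 1 2 3 4 5 6; do python3 -m jog '[[[0,0,0.06,0,0,0,0],[0,0,0.02,0,0,0,0],[0,0,0,0,0,0,0]]]' | grep -E 'pos|force|time'|tr '\n' ' ';echo; done
```

```text
time: 6.3 tool_pos: [620.2, 68.2, 173.4] ft_force: [0.1, 0.4, 2.3] 
time: 6.68 tool_pos: [620.2, 68.2, 169.3] ft_force: [0.6, 0.2, 2.6] 
time: 7.05 tool_pos: [620.3, 68.2, 165.4] ft_force: [1.8, 0.0, 2.2] 
time: 7.42 tool_pos: [620.2, 68.2, 161.3] ft_force: [0.6, 0.2, 2.4] 
time: 7.8 tool_pos: [620.2, 68.2, 157.3] ft_force: [1.4, -0.1, 2.3] 
time: 8.18 tool_pos: [620.3, 68.2, 154.1] ft_force: [-1.9, 0.3, 7.2]
```

```bash
python3 -m jog '[[[0,0,0.02,0,0,0,0],[0,0,0,0,0,0,0],[0,0,0,0,0,0,0],[0,0,0,0,0,0,0]]]'
python3 - <<'E'
from m import *
p,d=snap('wrist','w4');P=pts('wrist',d)
hsv=cv2.cvtColor(cv2.imread('pics/w4.png'),cv2.COLOR_BGR2HSV);H,S,V=[hsv[...,i].astype(int) for i in range(3)]
m=np.zeros(H.shape,bool);m[100:360,200:460]=1
for s,c,l in comp(m&(H>5)&(H<20)&(S>200)): print(s,np.percentile(P[l],[3,50,97],axis=0).round(1).tolist())
for s,c,l in comp((H>100)&(H<125)&(S>150)): print('blue',s,np.percentile(P[l],[3,50,97],axis=0).round(1).tolist())
for v in range(212,250,4): print(v,P[v,317].round(0).astype(int).tolist())
E
```

```text
time: 8.68
tool_pos: [620.5, 68.2, 154.1]
tcp_rot: [179.9, 0.0, 90.8]
ft_force: [-3.4, 0.0, 13.4]
finger_gap: -0.0
[289 225  56  37 693] [[606.3, 68.0, 169.4], [621.0, 77.5, 178.0], [635.3, 80.4, 180.2]]
blue [ 347  178   26  112 1786] [[657.3, -29.7, 52.6], [662.3, 35.9, 75.0], [672.7, 78.2, 76.5]]
blue [ 386  178   33  116 1881] [[702.2, -37.5, 51.9], [706.4, 30.9, 67.0], [717.5, 79.3, 68.5]]
blue [311 315  10  15 132] [[618.4, -106.9, 58.2], [622.4, -95.2, 59.3], [626.9, 58.5, 224.2]]
blue [393 325   6   8  30] [[652.4, -99.1, 66.4], [713.3, -94.1, 67.8], [717.4, 63.6, 232.3]]
212 [621, 82, 153]
216 [621, 79, 151]
220 [621, 77, 153]
224 [621, 80, 168]
228 [621, 80, 173]
232 [621, 80, 178]
236 [621, 78, 179]
240 [621, 79, 186]
244 [621, 79, 190]
248 [621, 80, 195]
```

The knob top is at 179–180 mm (slide about 31 mm), and the spare strips read 22 and 30 mm high. So the strip in the nest is **14 mm, which means 5 clicks and 0.94 rad**. Now I'll let the gauge up and go above the roller with the jaws partly open.

```bash
python3 -m jog '[[[0,0,-0.15,0,0,0,0],[0,0,-0.3,0,0,0,0],[0,0,-0.5,0,0,0,0],[0,0,-0.6,0,0,0,0],[0,0,-0.6,0,0,0,0],[0,0,-0.6,0,0,0,0],[0,0,-0.6,0,0,0,0],[0,0,-0.6,0,0,0,0],[0,0,-0.6,0,0,0,0],[0,0,0,0,0,0,0]]]'
python3 -m jog '[[[-0.3,-0.2,0,0,0,0,0.6],[-0.5,-0.43,0,0,0,0,0.6],[-0.6,-0.5,0,0,0,0,0.6],[-0.6,-0.5,0,0,0,0,0.6],[-0.6,-0.5,0,0,0,0,0.6],[-0.38,-0.4,0,0,0,0,0.6],[0,0,0,0,0,0,0.6],[0,0,0,0,0,0,0.6]]]'
python3 - <<'E'
from m import *
p,d=snap('wrist','w5');P=pts('wrist',d)
m=(P[...,2]>318)&(P[...,2]<350)&(d>0)&(p.min(-1)>90)&(P[...,1]<-20)&(P[...,1]>-150)
for s,c,l in comp(m): print(s,c.round(1),np.percentile(P[l],[3,50,97],axis=0).round(1).tolist())
hsv=cv2.cvtColor(cv2.imread('pics/w5.png'),cv2.COLOR_BGR2HSV)
l=(hsv[...,0]<20)&(hsv[...,0]>5)&(hsv[...,1]>200);print('knob',np.percentile(P[l],[50,97],axis=0) if l.any() else None)
E
```

```text
time: 9.98
tool_pos: [620.8, 68.3, 383.3]
tcp_rot: [179.7, -0.0, 90.8]
ft_force: [0.8, -0.2, 0.4]
finger_gap: -0.2
time: 10.98
tool_pos: [495.4, -82.7, 378.8]
tcp_rot: [-179.9, -0.0, 90.8]
ft_force: [-1.4, 0.5, 0.1]
finger_gap: 51.4
[ 300  160   28   96 2437] [313.2 205.5] [[483.8, -118.5, 334.5], [493.6, -77.4, 341.8], [503.5, -43.8, 343.8]]
knob [[622.21614964  62.68213347 209.96212247]
 [636.04592362  77.40448269 220.41356169]]
```

View pics/w5.png

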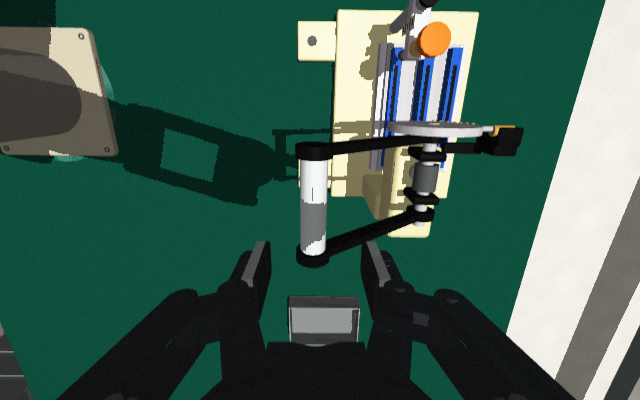

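The wrist view shows the roller at (313,205) between the open fingers, its centre about (493.6,-83,332). The knob is back up at 210. Descend and pinch.

```bash
python3 -m jog '[[[0,-0.04,0.4,0,0,0,0.6],[0,0,0.5,0,0,0,0.6],[0,0,0.5,0,0,0,0.6],[0,0,0.36,0,0,0,0.6],[0,0,0,0,0,0,0.6],[0,0,0,0,0,0,0.6]]]'
python3 -m jog '[[[0,0,0,0,0,0,0],[0,0,0,0,0,0,0],[0,0,0,0,0,0,0],[0,0,0,0,0,0,0],[0,0,0,0,0,0,0],[0,0,0,0,0,0,0]]]' 60
python3 - <<'E'
from m import *
snap('wrist','w6');snap('scene','s6')
a=cv2.imread('pics/w6.png')[100:360,200:460];b=cv2.imread('pics/s6.png')[90:290,230:430]
cv2.imwrite('pics/v6.png',np.hstack([cv2.resize(a,(400,400)),cv2.resize(b,(400,400))]))
E
```

```text
time: 11.78
tool_pos: [494.3, -82.6, 292.8]
tcp_rot: [179.9, 0.0, 90.9]
ft_force: [-0.3, -0.2, -0.4]
finger_gap: 51.4
time: 12.52
tool_pos: [493.3, -82.8, 293.3]
tcp_rot: [-180.0, 0.0, 90.8]
ft_force: [-8.0, 0.8, 6.1]
finger_gap: 20.0
```

View pics/v6.png

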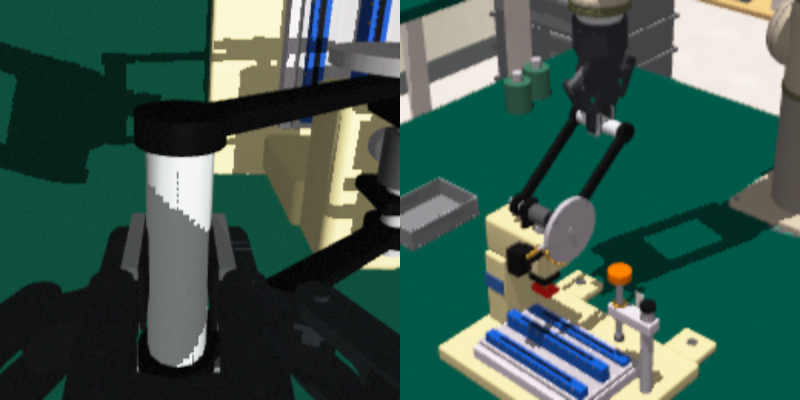

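The pinch is on the roller (pads visible either side at crop (135,240) and (222,240)), but a gap of 20 mm is less than 22. I'll check the tip height against the roller.

```bash
python3 - <<'E'
from m import *
d=np.load('pics/w6.npy');P=pts('wrist',d)
for cu in (133,140,180,222,228):
  u=int(200+cu*.65); print(u,[P[v,u].round(0).astype(int).tolist() for v in range(232,296,6)])
s=telemetry.sense();print(s['tool_pos'],s['ft_force'],s['wrist_torque'],s['finger_gap'])
E
```

```text
286 [[441, -231, -1], [477, -72, 323], [478, -71, 331], [478, -72, 336], [479, -72, 342], [479, -72, 346], [480, -72, 352], [480, -72, 356], [481, -71, 361], [481, -70, 367], [482, -71, 370]]
291 [[450, -230, 0], [480, -72, 323], [480, -72, 330], [481, -72, 335], [481, -72, 341], [481, -72, 346], [482, -72, 352], [482, -72, 356], [482, -76, 355], [482, -78, 356], [482, -82, 355]]
317 [[494, -58, 343], [494, -61, 343], [494, -64, 343], [494, -68, 342], [494, -70, 344], [494, -74, 343], [494, -77, 343], [494, -81, 343], [494, -84, 343], [494, -88, 343], [494, -92, 343]]
344 [[492, 1, 461], [509, -71, 323], [508, -71, 330], [508, -71, 336], [507, -72, 341], [507, -72, 347], [506, -72, 352], [506, -71, 357], [506, -75, 355], [505, -75, 360], [505, -75, 364]]
348 [[554, -228, 0], [555, -241, -1], [556, -254, -2], [509, -71, 337], [509, -71, 342], [508, -71, 347], [508, -71, 353], [507, -71, 356], [507, -70, 362], [506, -71, 366], [506, -71, 369]]
[493.29949785 -82.82175311 293.26090576] [-6.61355859 -1.49028729  6.18540753] [ 0.05451145  1.27602557 -0.20817124] 19.87255752642075
```

Tips are about 12 mm below the roller's centre with the pads slightly splayed. I'll regrip 9 mm deeper with less force.

```bash
python3 -m jog '[[[0,0,0,0,0,0,0.5],[0,0,0,0,0,0,0.5],[0,0.01,0.18,0,0,0,0.5],[0,0,0,0,0,0,0.5],[0,0,0,0,0,0,0],[0,0,0,0,0,0,0],[0,0,0,0,0,0,0],[0,0,0,0,0,0,0],[0,0,0,0,0,0,0]]]' 30
python3 - <<'E'
from m import *
d=snap('wrist','w7')[1];P=pts('wrist',d)
for u in (286,290,317,344):
  print(u,[P[v,u].round(0).astype(int).tolist() for v in range(220,290,10)])
s=telemetry.sense();print(s['tool_pos'],s['ft_force'],s['wrist_torque'],s['finger_gap'])
E
```

```text
time: 13.75
tool_pos: [493.2, -82.6, 282.8]
tcp_rot: [-179.8, -0.0, 90.8]
ft_force: [-7.0, 1.0, 1.9]
finger_gap: 21.4
286 [[442, -201, 0], [442, -220, 1], [477, -72, 315], [478, -71, 326], [479, -72, 334], [480, -71, 343], [480, -75, 346]]
290 [[449, -201, 0], [448, -221, -2], [479, -72, 314], [480, -72, 325], [481, -72, 335], [482, -72, 342], [482, -75, 345]]
317 [[493, -46, 344], [493, -51, 344], [494, -56, 344], [494, -61, 343], [494, -66, 344], [494, -71, 343], [494, -76, 344]]
344 [[544, -200, 0], [545, -220, -1], [509, -71, 314], [508, -71, 325], [507, -71, 334], [506, -71, 343], [506, -75, 345]]
[493.22574105 -82.60663533 282.84665832] [-7.35565434  0.3369959   1.80225025] [ 0.0748049   1.13004313 -0.12741918] 21.0065506603788
```

Gap is 21 mm and the grip is sound. Now I'll pull along the lever's arc in half-click calls, starting with the first click (0 → 0.30 rad).

```bash
f(){ grep -E 'time|pos|force|gap'|tr '\n' ' ';echo; }
python3 -m jog '[[[0,-0.09,0.13,0,0,0,0],[0,-0.09,0.135,0,0,0,0],[0,0,0,0,0,0,0]]]'|f
python3 -m jog '[[[0,-0.08,0.14,0,0,0,0],[0,-0.075,0.14,0,0,0,0],[0,0,0,0,0,0,0]]]'|f
python3 -m jog '[[[0,-0.065,0.145,0,0,0,0],[0,-0.06,0.15,0,0,0,0],[0,0,0,0,0,0,0]]]'|f
python3 -m jog '[[[0,0,0,0,0,0,0]]]'|f
```

```text
time: 14.18 tool_pos: [486.1, -82.7, 271.6] ft_force: [-1.9, 2.1, 10.1] finger_gap: 21.4 
time: 14.55 tool_pos: [479.0, -82.7, 258.3] ft_force: [-0.4, 3.3, 11.0] finger_gap: 21.2 
time: 14.92 tool_pos: [471.8, -82.7, 241.9] ft_force: [-0.3, 1.9, 4.2] finger_gap: 21.1 
time: 15.05 tool_pos: [471.8, -82.7, 241.8] ft_force: [-0.7, 2.3, 5.4] finger_gap: 21.3
```

First click passed: force rose to 11 N and fell to 4–5 N, with dz=-41 as predicted. Next are clicks 2 to 4, in half clicks.

```bash
f(){ grep -E 'time|pos|force|gap'|tr '\n' ' ';echo; }
python3 -m jog '[[[0,-0.04,0.12,0,0,0,0],[0,-0.038,0.124,0,0,0,0],[0,0,0,0,0,0,0]]]'|f
python3 -m jog '[[[0,-0.03,0.125,0,0,0,0],[0,-0.028,0.125,0,0,0,0],[0,0,0,0,0,0,0]]]'|f
python3 -m jog '[[[0,-0.02,0.126,0,0,0,0],[0,-0.018,0.126,0,0,0,0],[0,0,0,0,0,0,0]]]'|f
python3 -m jog '[[[0,-0.01,0.128,0,0,0,0],[0,-0.008,0.128,0,0,0,0],[0,0,0,0,0,0,0]]]'|f
python3 -m jog '[[[0,0,0.128,0,0,0,0],[0,0.002,0.128,0,0,0,0],[0,0,0,0,0,0,0]]]'|f
python3 -m jog '[[[0,0.01,0.127,0,0,0,0],[0,0.012,0.127,0,0,0,0],[0,0,0,0,0,0,0]]]'|f
```

```text
time: 15.42 tool_pos: [468.1, -82.7, 230.4] ft_force: [-3.4, 4.5, 9.2] finger_gap: 21.3 
time: 15.8 tool_pos: [464.5, -82.7, 216.6] ft_force: [-2.9, 4.0, 5.7] finger_gap: 21.2 
time: 16.18 tool_pos: [462.5, -82.7, 204.8] ft_force: [-7.8, 4.3, 12.1] finger_gap: 21.1 
time: 16.55 tool_pos: [460.9, -82.7, 190.7] ft_force: [-6.9, 3.2, 5.0] finger_gap: 21.0 
time: 16.92 tool_pos: [460.5, -82.7, 178.3] ft_force: [-10.7, 4.1, 11.1] finger_gap: 21.2 
time: 17.3 tool_pos: [461.0, -82.7, 164.3] ft_force: [-9.4, 2.2, 3.7] finger_gap: 21.1
```

Four clicks counted (peaks 11, 9, 12 and 11 N), at dz=-118.5, which is 0.78 rad. Now the fifth and last.

```bash
f(){ grep -E 'time|pos|force|gap'|tr '\n' ' ';echo; }
python3 -m jog '[[[0,0.02,0.124,0,0,0,0],[0,0.02,0.124,0,0,0,0],[0,0,0,0,0,0,0]]]'|f
python3 -m jog '[[[0,0.026,0.12,0,0,0,0],[0,0.026,0.12,0,0,0,0],[0,0,0,0,0,0,0],[0,0,0,0,0,0,0]]]'|f
python3 - <<'E'
from m import *
p,d=snap('wrist','w8');P=pts('wrist',d);snap('scene','s8')
m=(p.min(-1)>60)&(d>0)&(P[...,2]>170)&(P[...,2]<215)&(P[...,0]>440)&(P[...,0]<500)&(P[...,1]>-69)&(P[...,1]<-50)
q=np.percentile(P[m],[3,50,97],axis=0);print(m.sum(),q.round(1).tolist())
hsv=cv2.cvtColor(cv2.imread('pics/w8.png'),cv2.COLOR_BGR2HSV)
l=(hsv[...,0]<20)&(hsv[...,0]>5)&(hsv[...,1]>200);print('knob',np.percentile(P[l],[50,97],axis=0) if l.any() else None)
a=cv2.imread('pics/w8.png')[100:360,200:460];b=cv2.imread('pics/s8.png')[130:330,230:430]
cv2.imwrite('pics/v8.png',np.hstack([cv2.resize(a,(400,400)),cv2.resize(b,(400,400))]))
print(telemetry.sense()['ft_force'])
E
```

```text
time: 17.68 tool_pos: [462.4, -82.7, 151.9] ft_force: [-13.9, 2.1, 6.0] finger_gap: 21.0 
time: 18.18 tool_pos: [464.7, -82.6, 139.6] ft_force: [-15.0, 2.1, 4.2] finger_gap: 21.4 
1969 [[454.8, -68.3, 201.7], [464.7, -59.1, 207.9], [474.4, -50.5, 209.8]]
knob [[511.77803778 -32.35346564 209.29938751]
 [607.80905737 -31.07373254 227.35559428]]
[-14.51966921   2.29306151   5.07104128]
```

View pics/v8.png

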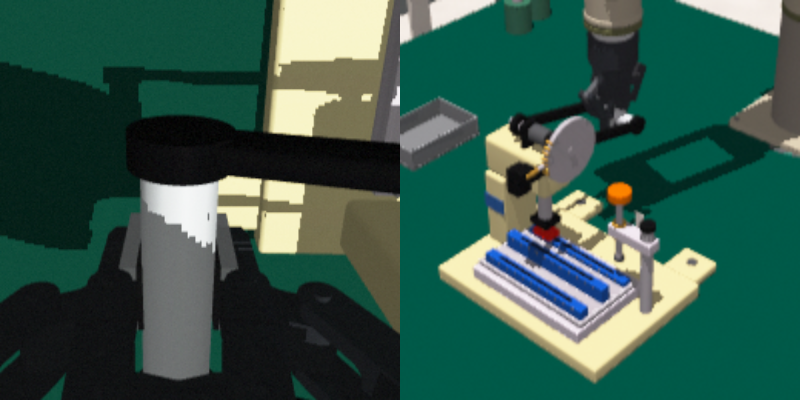

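The grip holds and the red pad is down on the strip (scene crop (545,235)). The roller's drop reads about 134 mm against 143 for the TCP, so I'll compare the roller tops in the same way in both pictures and check the lever angle.

```bash
python3 - <<'E'
from m import *
s=telemetry.sense();print(s['tool_pos'],s['time'])
Enow=np.array(camera_params('wrist')['extrinsics'])
# camera rigid on tool: shift extrinsics for w7
def strip(f,tp):
    E=Enow.copy();E[:3,3]+=np.array(tp)-s['tool_pos'];P=pts('wrist',np.load(f'pics/{f}.npy'),E)
    for u in(312,317,322):print(f,u,np.median(P[228:262,u],0).round(1))
    return P
strip('w7',[493.2,-82.6,282.8]);P=strip('w8',s['tool_pos'])
d=np.load('pics/w8.npy')
for v in (196,192,200): print([P[v,u].round(0).astype(int).tolist() for u in range(350,460,20)])
# pad in scene view
for f in('s2','s8'):
  P=pts('scene',np.load(f'pics/{f}.npy'));hsv=cv2.cvtColor(cv2.imread(f'pics/{f}.png'),cv2.COLOR_BGR2HSV);H,S=hsv[...,0].astype(int),hsv[...,1]
  m=((H<5)|(H>175))&(S>180);m[:150]=0;m[300:]=0;m[:,:250]=0;m[:,380:]=0
  for st,c,l in comp(m): print(f,st,np.percentile(P[l],[3,50,97],axis=0).round(1).tolist())
E
```

```text
[464.67956055 -82.6443724  139.63991356] 18.275
w7 312 [491.7 -58.9 343. ]
w7 317 [493.8 -58.2 343.4]
w7 322 [496.  -58.6 342.5]
w8 312 [463.3 -53.6 208.9]
w8 317 [465.2 -53.4 209.2]
w8 322 [467.2 -53.5 209. ]
[[477, -32, 211], [484, -32, 211], [491, -32, 212], [499, -32, 210], [507, -32, 210], [514, -32, 210]]
[[477, -32, 206], [485, -32, 206], [493, -32, 205], [500, -32, 206], [508, -32, 205], [517, -33, 203]]
[[477, -34, 211], [484, -33, 212], [491, -33, 213], [498, -32, 214], [505, -32, 215], [512, -32, 213]]
s2 [296 231  13   8  59] [[612.5, -94.8, 103.3], [629.7, -73.0, 111.6], [636.1, -62.8, 116.3]]
s8 [297 243  13   7  57] [[614.0, -93.3, 60.6], [629.0, -71.5, 68.7], [634.9, -60.5, 74.6]]
```

The roller itself gives 0.88 rad (it sits 9 mm deeper in the pads), so the tooth at 0.86 has only just passed. I need about 8.5 mm more down and 3 mm in +x to reach 0.94. I'll move in small steps and measure again.

```bash
f(){ grep -E 'time|pos|force|gap'|tr '\n' ' ';echo; }
python3 -m jog '[[[0,0.03,0.05,0,0,0,0],[0,0.03,0.05,0,0,0,0],[0,0,0,0,0,0,0]]]'|f
cat > r.py <<'E'
from m import *
P=pts('wrist',snap('wrist','w9')[1]);s=telemetry.sense()
q=np.median(P[228:262,312:323].reshape(-1,3),0);c=q-[0,0,11.2]
print(q.round(1),'ang',.65+np.arcsin((235-c[2])/160),'rad',np.hypot(621.2-c[0],235-c[2]),s['tool_pos'],s['ft_force'],s['finger_gap'])
E
python3 r.py
python3 -m jog '[[[0,0.01,0.035,0,0,0,0],[0,0.01,0.03,0,0,0,0],[0,0,0,0,0,0,0]]]'|f
python3 r.py
```

```text
time: 18.65 tool_pos: [466.0, -82.5, 133.4] ft_force: [-19.0, 1.2, 1.8] finger_gap: 21.2 
[466.8 -53.2 203.3] ang 0.9212929118618518 rad 160.20760024614478 [465.98458786 -82.5557715  133.41054489] [-18.17196754   1.07628936   2.81910012] 21.09104720643249
time: 19.08 tool_pos: [466.8, -82.6, 130.2] ft_force: [-19.4, 1.0, 4.3] finger_gap: 21.1 
[467.7 -52.9 200.5] ang 0.9396265569241923 rad 160.18414012866296 [466.81342235 -82.58442573 130.26636124] [-19.85165287   1.12521131   4.31505355] 21.036814066403938
```

The lever reads 0.94 rad. I'll hold, check that it stays still, and hand in.

```bash
python3 -m jog '[[[0,0,0,0,0,0,0],[0,0,0,0,0,0,0],[0,0,0,0,0,0,0],[0,0,0,0,0,0,0],[0,0,0,0,0,0,0],[0,0,0,0,0,0,0]]]' && python3 r.py && python3 - <<'E'
from m import *
for n in('scene',):
  p,d=snap(n,'s9');P=pts(n,d);hsv=cv2.cvtColor(cv2.imread('pics/s9.png'),cv2.COLOR_BGR2HSV);H,S=hsv[...,0].astype(int),hsv[...,1]
  m=(H>8)&(H<20)&(S>200);m[:150]=0;m[300:]=0;m[:,:325]=0;m[:,360:]=0
  for st,c,l in comp(m): print('knob',np.percentile(P[l],[50,97],axis=0).round(1).tolist())
print(job.hand_in())
E
```

```text
time: 19.88
tool_pos: [466.8, -82.6, 130.3]
tcp_rot: [-179.4, -0.1, 90.8]
ft_force: [-18.9, 1.5, 4.8]
finger_gap: 20.9
[467.7 -52.9 200.5] ang 0.9395771655936 rad 160.18887163658266 [466.82111661 -82.53377418 130.29167282] [-19.45417657   1.72998433   4.52594021] 21.326846746365923
knob [[625.5, 68.8, 209.7], [638.1, 81.3, 213.3]]
the job is handed in; nothing more can be done
None
```

I gauged the strip in the nest at 14 mm and pulled the lever to its fifth notch. I handed the job in at about 20 s with the lever still pinched; no verdict was reported.

- **Gauge:** the foot stopped after about 31 mm of travel, with a firm force rise to 13 N at the tool. The spare strips read 22 and 30 mm by depth, which agrees. At the end the knob read 210 mm, so the gauge is back up.
- **Lever:** the camera put it at 0.94 rad (notch 0.94). It read the same after 0.75 s of holding, with the finger gap steady at about 21 mm. The red pad is down on the strip.

Some checks disagreed or were not clean:
- **Tool height:** the fingertips sat about 25 mm above the reported tool position, so I went by contact and camera instead.
- **Roller slip:** the roller moved about 9 mm in the pads during the pull. The tool path alone would have had me stop at 0.88 rad, so I corrected using the camera.
- **Fifth click:** clicks 1 to 4 showed clear force peaks of 9 to 12 N. The fifth did not, so it rests on the measured angle.
- **Sideways load:** about 19 N remained along x at the wrist when I handed in.
- **Not re-measured at the end:** the positions of the nested and spare strips, the screwdriver and the parts tray. The arm did not go near the loose items.

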